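# Put the stacked driver discs away in their nest cups

## Robot

A 7-joint arm with a two-finger parallel gripper is mounted at the origin on a cart in front of the work surface, level with it; the furniture and walls round the work are solid. World frame = base frame: x ahead of the robot, y to its left, z up, the work surface at z = 0. Lengths are in mm, angles in rad, forces in N, time in s.
With the tool pointing down it reaches from about 350 to 900 mm from the base axis. Payload 8.1 kg.
Tool frame: the origin (TCP) lies between the finger pads; the fingertips stand 19 mm ahead of it and the grasp point (between the pads) is the TCP (manip.tip_reach is the z of the fingertips in the tool frame, in mm); z points along the fingers, y is the line along which they close (so a half turn about z gives the same grasp; the last joint's range is limited). The gripper opens to 92 mm and grips with 3 to 60 N. Pads are 19 mm wide; open, the fingers measure 130 mm over their backs; the gripper's body (75 mm by 190 mm) begins 47 mm behind the grasp point.
Start: joints at [1.018, 0.434, 0.025, 1.573, -0.012, 1.134, -0.075], TCP at [271.72, -562.858, 245.742] pointing down, gripper open.
Joint ranges: [-2.62, 2.62], [-0.44, 2.09], [-1.27, 1.32], [0.08, 2.57], [-1.32, 4.46], [0.12, 2], [-2.74, 2.74]. Speed limits (rad/s): [2.22, 2.22, 3.01, 3.01, 3.14, 3.14, 3.14].

## Interface

Orientations are given as a 3x3 rotation matrix whose columns are the frame's x, y, z axes.
In Python, from plant import manip gives the robot as it stands. The module is installed in compiled form; this text tells all that it offers.
- The arm moves only by the tool drive_tool, never from a script. Its arguments are lists of equal length, an entry for each row: "linear": the shift along the tool's x, y, z in m, a list of three; "angular": the turn, a rotation vector about the tool's x, y, z in degrees, a list of three; "jaw": the gripper command: -1 is shut, 1 is fully open, values between are in proportion. In form: {"linear": [[tx, ty, tz], ...], "angular": [[wx, wy, wz], ...], "jaw": [jaw, ...]}. A call has 1 to 5 rows; each row is the pose to reach, as a shift and turn from the pose commanded when the call began, along the tool's axes at that moment; what a row does not reach only later rows make up. A row lasts 1/8 s, in which the tool goes at most 62.5 mm and 10.7 degrees, less where a joint would pass 70% of its speed; a pose out of reach is approached as far as the arm can. A call with a gripper value outside its range is refused whole. The fingers move at their own pace and stop on an object; the grip force is fixed at half the most. Time passes only in rows, so rows that repeat a pose let the fingers close. It gives the time, the measured TCP pose, the force, the opening and the grip force at its end, in the units of the state.
- manip.sense(): the state, without advancing time (a new reading comes with each control period).
- manip.read_camera(name): name is "scene" or "top"; returns the picture (384x512x3 uint8, red, green, blue); there is no depth.
- manip.get_calibration(name): a dict with "intrinsics" (3x3 intrinsics, pixels), "xyz" and "orientation" of the camera in the world. Camera axes: x right, y up, looking along -z (the intrinsics and any distortion apply to the point x, -y, -z); pixel columns grow to the right and rows downward; lengths in mm; the calibration is good to about 2 mm. A picture is of the moment at which its call begins. get_calibration takes no time and is no camera call.
- manip.sign_off(): hands the job in; it is judged then, once.
The state is a dict: "time_s": time; "joint_pos": joint angles; "qvel": joint speeds; "joint_torque": joint torques, N m; "tool_pos": TCP position; "tcp_rot": TCP orientation; "wrist_force": force on the tool from outside, world axes, zero at the start; "ft_torque": the same for the moment, N m; "grip_width": opening from 0.0 (shut) to 1.0 (fully open); "finger_force": force on a finger pad.
Only numpy, scipy, OpenCV 4.12 (cv2) and the standard library are available. Lean on these libraries where they do the work, as an engineer would, in place of code of your own. Each camera call takes 0.05 s, during which the arm holds its last target. There are 200 camera calls.

## Task

Four round aluminium driver discs have been left in one stack on the bench. Take the stack apart from the top, one disc at a time, smallest first, and set each disc gently (not dropped) flat in its own wooden nest cup: the smallest disc in the smallest cup, the next size in the next cup, and so on up to the largest disc in the largest cup. Leave the brass fitting and the drill chuck where they are.

Things in the scene. Friction and masses are not known exactly. Their poses are not given: they have to be found in the camera images.
- disc_tiny_center (a point): Centre (half-way up) of the smallest aluminium driver disc, a plain turned cylinder 26 mm in diameter and 26 mm thick, its z axis up, with a small 10 mm bore seen in its top face. It starts on top of the stack, loosely stacked, off-centre by up to 3 mm a layer. Grip its upper half across the diameter from above, at any yaw, so that the fingertips stay clear of the disc or cup rim below.
- disc_small_center (a point): Centre (half-way up) of the second smallest aluminium driver disc, a plain turned cylinder 40 mm in diameter and 26 mm thick, its z axis up, with a small 10 mm bore seen in its top face. It starts third from the bottom, loosely stacked, off-centre by up to 3 mm a layer. Grip its upper half across the diameter from above, at any yaw, so that the fingertips stay clear of the disc or cup rim below.
- disc_medium_center (a point): Centre (half-way up) of the second largest aluminium driver disc, a plain turned cylinder 54 mm in diameter and 26 mm thick, its z axis up, with a small 10 mm bore seen in its top face. It starts second from the bottom, loosely stacked, off-centre by up to 3 mm a layer. Grip its upper half across the diameter from above, at any yaw, so that the fingertips stay clear of the disc or cup rim below.
- disc_large_center (a point): Centre (half-way up) of the largest aluminium driver disc, a plain turned cylinder 68 mm in diameter and 26 mm thick, its z axis up, with a small 10 mm bore seen in its top face. It starts at the bottom of the stack, loosely stacked, off-centre by up to 3 mm a layer. Grip its upper half across the diameter from above, at any yaw, so that the fingertips stay clear of the disc or cup rim below.
- cup_tiny_floor (a point): Centre of the pocket floor of the smallest round wooden nest cup, fixed to the bench: outside diameter 56 mm, pocket 42 mm in diameter and 8 mm deep. The pocket floor is 4 mm above the bench and the rim 12 mm above it, so the 26 mm disc that belongs here rests with its centre 13 mm above this point and its upper 18 mm above the rim.
- cup_small_floor (a point): Centre of the pocket floor of the second smallest round wooden nest cup, fixed to the bench: outside diameter 70 mm, pocket 56 mm in diameter and 8 mm deep. The pocket floor is 4 mm above the bench and the rim 12 mm above it, so the 40 mm disc that belongs here rests with its centre 13 mm above this point and its upper 18 mm above the rim.
- cup_medium_floor (a point): Centre of the pocket floor of the second largest round wooden nest cup, fixed to the bench: outside diameter 84 mm, pocket 70 mm in diameter and 8 mm deep. The pocket floor is 4 mm above the bench and the rim 12 mm above it, so the 54 mm disc that belongs here rests with its centre 13 mm above this point and its upper 18 mm above the rim.
- cup_large_floor (a point): Centre of the pocket floor of the largest round wooden nest cup, fixed to the bench: outside diameter 98 mm, pocket 84 mm in diameter and 8 mm deep. The pocket floor is 4 mm above the bench and the rim 12 mm above it, so the 68 mm disc that belongs here rests with its centre 13 mm above this point and its upper 18 mm above the rim.
- fitting_center (a point): Bystander: middle of the loose brass hose fitting lying on the bench, 23 x 50 x 31 mm, not to be disturbed.
- chuck_center (a point): Bystander: middle of the loose keyless drill chuck standing on the bench, 43 mm in diameter, 50 mm high, not to be disturbed.
There are look-alikes about, which are no part of the job. What is shaped like the part that bears cup_tiny_floor but blue or pink is not meant.

How it is judged (in metres and radians):
On the way, in this order (a step that is already met when the one before it is completed fails the run):
1. the smallest disc lies flat in the smallest cup, let go (horizontal distance between disc_tiny_center and cup_tiny_floor below 0.0105 m and z of disc_tiny_center in the frame of cup_tiny_floor between 0.01 and 0.0155 m and angle between disc_tiny_center's own z axis and vertical below 0.07 rad and contact force between disc_tiny and the fingers below 0.05 N and linear speed of disc_tiny below 0.03 m/s), for 0.2 s.
2. the second smallest disc lies flat in the second smallest cup, let go (horizontal distance between disc_small_center and cup_small_floor below 0.0105 m and z of disc_small_center in the frame of cup_small_floor between 0.01 and 0.0155 m and angle between disc_small_center's own z axis and vertical below 0.07 rad and contact force between disc_small and the fingers below 0.05 N and linear speed of disc_small below 0.03 m/s), for 0.2 s.
3. the second largest disc lies flat in the second largest cup, let go (horizontal distance between disc_medium_center and cup_medium_floor below 0.0105 m and z of disc_medium_center in the frame of cup_medium_floor between 0.01 and 0.0155 m and angle between disc_medium_center's own z axis and vertical below 0.07 rad and contact force between disc_medium and the fingers below 0.05 N and linear speed of disc_medium below 0.03 m/s), for 0.2 s.
4. the largest disc lies flat in the largest cup, let go (horizontal distance between disc_large_center and cup_large_floor below 0.0105 m and z of disc_large_center in the frame of cup_large_floor between 0.01 and 0.0155 m and angle between disc_large_center's own z axis and vertical below 0.07 rad and contact force between disc_large and the fingers below 0.05 N and linear speed of disc_large below 0.03 m/s), for 0.2 s.
At the end, for the whole second after the job is handed in: Every disc lies flat (within 4 degrees) on the pocket floor of the cup of its own size rank, its centre within 10.5 mm of the pocket's centre, at rest and let go (horizontal distance between disc_tiny_center and cup_tiny_floor below 0.0105 m and z of disc_tiny_center in the frame of cup_tiny_floor between 0.01 and 0.0155 m and angle between each of disc_tiny_center, disc_small_center, disc_medium_center, disc_large_center's own z axis and vertical below 0.07 rad and linear speed of each of disc_tiny, disc_small, disc_medium, disc_large below 0.02 m/s and horizontal distance between disc_small_center and cup_small_floor below 0.0105 m and z of disc_small_center in the frame of cup_small_floor between 0.01 and 0.0155 m and horizontal distance between disc_medium_center and cup_medium_floor below 0.0105 m and z of disc_medium_center in the frame of cup_medium_floor between 0.01 and 0.0155 m and horizontal distance between disc_large_center and cup_large_floor below 0.0105 m and z of disc_large_center in the frame of cup_large_floor between 0.01 and 0.0155 m); the robot touches nothing.
It fails at once if a disc is dropped or slammed into a cup (moving faster than 0.6 m/s as it arrives) ((horizontal distance between disc_tiny_center and cup_tiny_floor below 0.04 m and height (world z) of disc_tiny_center below 0.035 m and linear speed of disc_tiny above 0.6 m/s) or (horizontal distance between disc_small_center and cup_small_floor below 0.04 m and height (world z) of disc_small_center below 0.035 m and linear speed of disc_small above 0.6 m/s) or (horizontal distance between disc_medium_center and cup_medium_floor below 0.04 m and height (world z) of disc_medium_center below 0.035 m and linear speed of disc_medium above 0.6 m/s) or (horizontal distance between disc_large_center and cup_large_floor below 0.04 m and height (world z) of disc_large_center below 0.035 m and linear speed of disc_large above 0.6 m/s)).
It fails at once if the brass fitting or the drill chuck is moved by more than 20 mm (distance of any of fitting_center, chuck_center from where it was at the start of the episode above 0.02 m).
It also fails if it takes over 109 s, if anything falls off the work surface, if the arm or the gripper's body presses on something with over 40 N, if the wrist force passes 120 N, or if a joint passes its speed limit or range.

## Working session

There is one attempt and no reset: what is moved stays moved. The work goes in short steps, Python scripts to look and compute and a tool call to move; the robot and the scene stay as the last step left them, time stands still between calls to the robot, and variables do not carry over. Pictures are saved under pics/ and viewed, at most 14 in all, crops included, and the job is handed in when it is done.

Besides the shell and the picture viewer there is one more tool, called as name(argument=value, ...) on one line, values as JSON. drive_tool: Moves the arm, as the interface text tells. Its arguments: {"type":"object","properties":{"linear":{"type":"array","items":{"type":"array","items":{"type":"number"}}},"angular":{"type":"array","items":{"type":"array","items":{"type":"number"}}},"jaw":{"type":"array","items":{"type":"number"}}},"required":["linear","angular","jaw"]}

```bash
mkdir -p pics; python3 - <<'E'
from plant import manip
import cv2,numpy as np
for n in("scene","top"):
    im=manip.read_camera(n); cv2.imwrite(f"pics/{n}0.png",im[:,:,::-1]); c=manip.get_calibration(n)
    print(n,{k:np.round(v,3).tolist() if not isinstance(v,str) else v for k,v in c.items()})
s=manip.sense(); print({k:np.round(v,3).tolist() for k,v in s.items()}, manip.tip_reach)
E
```

```text
scene {'intrinsics': [[450.676, 0.0, 264.648], [0.0, 450.676, 192.062], [0.0, 0.0, 1.0]], 'xyz': [-184.18, -457.707, 642.606], 'orientation': [[0.667, 0.41, -0.622], [-0.745, 0.346, -0.57], [-0.019, 0.844, 0.536]]}
top {'intrinsics': [[379.409, 0.0, 255.915], [0.0, 379.409, 189.924], [0.0, 0.0, 1.0]], 'xyz': [305.418, 147.901, 1207.993], 'orientation': [[0.003, 0.984, -0.177], [-1.0, 0.002, -0.006], [-0.005, 0.177, 0.984]]}
{'time_s': 0.1, 'joint_pos': [1.018, 0.435, 0.025, 1.574, -0.012, 1.134, -0.075], 'qvel': [0.002, -0.001, -0.001, -0.002, 0.0, 0.0, -0.002], 'joint_torque': [0.003, -66.913, 0.988, -31.515, -0.061, 0.037, 0.0], 'tool_pos': [271.508, -562.482, 245.02], 'tcp_rot': [[0.901, 0.435, -0.001], [0.435, -0.901, 0.001], [-0.0, -0.001, -1.0]], 'wrist_force': [-0.309, -0.859, 0.851], 'ft_torque': [-0.04, 0.018, -0.009], 'finger_force': 0.0, 'grip_width': 0.999} 19.0
```

View pics/scene0.png

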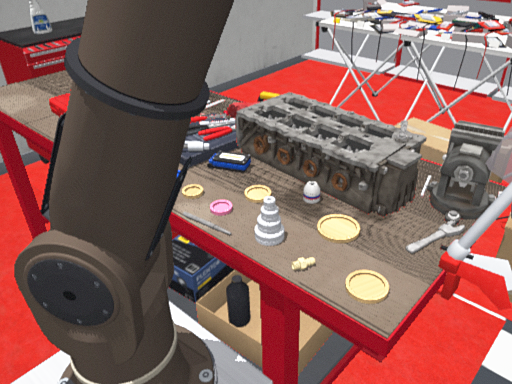

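View pics/top0.png

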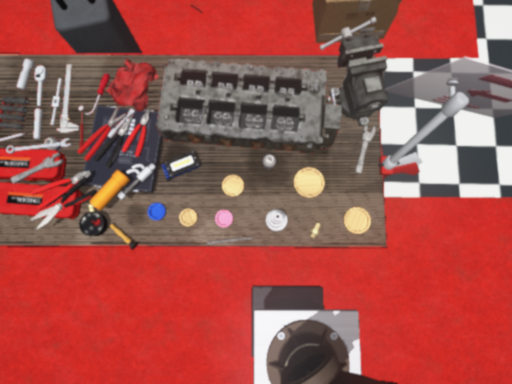

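The scene view shows the stack at (269,222), yellow cups at (192,190), (258,193), (338,228) and (367,286), the fitting at (303,264) and the chuck at (312,192). In the top view the yellow cups are at (188,217), (233,185), (309,182) and (357,220), and the stack is at (277,220). Blue and pink decoys sit at (157,211) and (223,218).

```bash
cat > h.py <<'E'
from plant import manip
import cv2,numpy as np
def look(n,save=None):
    im=manip.read_camera(n)
    if save: cv2.imwrite(f"pics/{save}.png",im[:,:,::-1])
    return im
def cast(n,uv,z):
    c=manip.get_calibration(n);K=np.array(c["intrinsics"]);R=np.array(c["orientation"]);o=np.array(c["xyz"])
    uv=np.atleast_2d(uv).astype(float)
    d=np.c_[uv,np.ones(len(uv))]@np.linalg.inv(K).T*[1,-1,-1]@R.T
    return o+d*((z-o[2])/d[:,2])[:,None]
def proj(n,p):
    c=manip.get_calibration(n);K=np.array(c["intrinsics"]);R=np.array(c["orientation"]);o=np.array(c["xyz"])
    q=(np.atleast_2d(p)-o)@R*[1,-1,-1]@K.T
    return q[:,:2]/q[:,2:]
def circ(n,cnt,z):  # contour on plane z -> centre, diameter
    p=cast(n,cnt.reshape(-1,2),z)[:,:2].astype(np.float32)
    (x,y),a,t=cv2.fitEllipse(p); return np.round([x,y,*a],1)
E
python3 - <<'E'
from h import *
for n in("scene","top"):
    im=look(n);hsv=cv2.cvtColor(im,cv2.COLOR_RGB2HSV)
    m=cv2.inRange(hsv,(15,60,140),(32,255,255))
    for c in cv2.findContours(m,cv2.RETR_EXTERNAL,cv2.CHAIN_APPROX_NONE)[0]:
        if len(c)>14 and cv2.contourArea(c)>30: print(n,np.round(c.reshape(-1,2).mean(0)),cv2.contourArea(c),circ(n,c,12))
im=cv2.imread("pics/top0.png"); 
a=cv2.resize(im[145:255,140:400],None,fx=3,fy=3,interpolation=cv2.INTER_CUBIC)
cv2.imwrite("pics/c1.png",a)
b=cv2.imread("pics/scene0.png")[170:310,170:400];cv2.imwrite("pics/c2.png",cv2.resize(b,None,fx=3.4,fy=3.4,interpolation=cv2.INTER_CUBIC))
E
```

```text
scene [305. 330.] 428.5 [ 261.7 -142.8   36.1   85.8]
scene [233. 311.] 1469.5 [212.4  -8.1 107.1 183.8]
scene [367. 286.] 1197.5 [ 421.7 -166.2   84.5   96.5]
scene [304. 262.] 106.5 [393.4 -29.5  29.8  56.7]
scene [183. 240.] 34.5 [280.5 221.   11.4  38.4]
scene [508. 228.] 55.5 [ 799.3 -311.8   11.    82.7]
scene [338. 228.] 1000.5 [542.4 -17.9  99.4 113.2]
scene [257. 193.] 358.5 [531.  227.2  67.5  89.1]
scene [192. 191.] 255.0 [428.2 363.6  57.1  75.9]
scene [429. 137.] 914.0 [1125.1   28.4  115.4  305. ]
scene [269.  95.] 82.5 [1087.9  681.    64.5   79.7]
scene [429.  19.] 89.0 [2777.4  801.   150.2  265.3]
top [120. 234.] 112.5 [379.8 582.4  16.3  95.5]
top [315. 230.] 98.5 [393.2 -30.7  23.6  55.7]
top [187. 217.] 265.5 [433.8 370.9  58.3  58.8]
top [357. 220.] 601.0 [ 426.1 -163.6   87.1   87.8]
top [232. 185.] 385.5 [536.  230.6  71.3  72.7]
top [106. 192.] 620.5 [520.7 628.1  51.3 178.3]
top [309. 182.] 754.5 [546.7 -14.7  99.3 102. ]
```

View pics/c1.png

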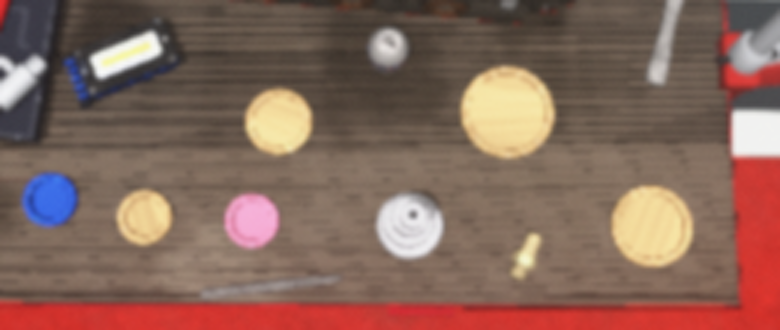

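View pics/c2.png

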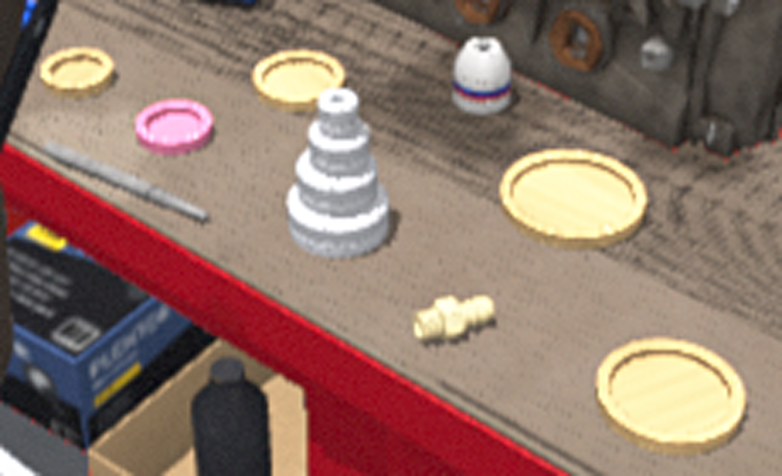

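The crops show four yellow cups. The tiny disc's bore is at about (277.7,216.7) in the top view and (269.4,199.4) in the scene view. The cup diameters measured in the top view (58, 72, 87 and 100 mm) match the sizes given. Next I locate the stack and the clearances around it.

```bash
cat >> h.py <<'E'
def bore(n,im,g,r=5):  # dark blob centroid near guess pixel
    x,y=np.round(g).astype(int); w=im[y-r:y+r+1,x-r:x+r+1].astype(float).mean(2)
    lo,hi=w.min(),np.median(w); k=np.clip((hi-w)/(hi-lo)-.35,0,None)
    lab=cv2.connectedComponents((k>0).astype(np.uint8))[1]; k=k*(lab==lab[np.unravel_index(k.argmax(),k.shape)])
    yy,xx=np.mgrid[y-r:y+r+1,x-r:x+r+1]; return np.array([(k*xx).sum(),(k*yy).sum()])/k.sum()
def tri(uv1,uv2):
    o=[];d=[]
    for n,uv in(("scene",uv1),("top",uv2)):
        a=cast(n,uv,0)[0];b=cast(n,uv,100)[0];o.append(a);d.append((b-a)/np.linalg.norm(b-a))
    t=np.linalg.lstsq(np.c_[d[0],-d[1]],o[1]-o[0],rcond=None)[0]
    p=o[0]+d[0]*t[0];q=o[1]+d[1]*t[1]; return (p+q)/2,np.linalg.norm(p-q)
E
python3 - <<'E'
from h import *
a=bore("scene",look("scene"),(269.4,199.4),3);im=look("top");b=bore("top",im,(277.7,216.7),4)
print(a,b,tri(a,b),cast("scene",a,104),cast("top",b,104))
# stack base by white mask: large disc outer in top view
hsv=cv2.cvtColor(im,cv2.COLOR_RGB2HSV);m=cv2.inRange(hsv,(0,0,120),(179,45,255));m[:205]=0;m[236:]=0;m[:,:262]=0;m[:,292:]=0
for c in cv2.findContours(m,0,cv2.CHAIN_APPROX_NONE)[0]:
    if len(c)>14: print(c.reshape(-1,2).mean(0),circ("top",c,26))
print("block foot",cast("top",[[240,150],[320,152]],0),cast("scene",[[310,172],[374,207]],0)); print("block top",cast("scene",[[240,107],[380,165]],150))
E
```

```text
[268.48174832 198.68972142] [277.29060707 216.08219882] (array([426.94577428,  91.72832089, 102.85797978]), np.float64(0.24183737430155558)) [[425.55051572  90.63464431 104.        ]] [[426.90844773  91.70273751 104.        ]]
[276.015625 220.015625] [423.6  92.1  68.5  70.4]
block foot [[656.85299556 207.80574513   0.        ]
 [650.36604224 -55.65136627   0.        ]] [[723.34319111 197.75346532   0.        ]
 [685.5254488  -30.61472054   0.        ]]
block top [[683.81471955 428.02519252 150.        ]
 [636.31911921 -55.59285303 150.        ]]
```

The tiny disc is at about (427, 92, 103), which matches the expected top at z = 104. The block starts at x of about 650, so it is clear. Now a helper to give move numbers in tool axes.

```bash
cat >> h.py <<'E'
def go(p,yaw=0):  # prints shift (m) and turn (deg) in tool axes to world pose, tool down
    from scipy.spatial.transform import Rotation as Rn
    s=manip.sense();R=np.array(s["tcp_rot"]);T=Rn.from_euler("z",yaw,degrees=True).as_matrix()@np.diag([1,-1,-1.])
    print(np.round(s["time_s"],2),"lin",np.round(R.T@(np.array(p)-s["tool_pos"])/1000,4).tolist(),"ang",np.round(Rn.from_matrix(R.T@T).as_rotvec(degrees=True),2).tolist(),"q7",round(s["joint_pos"][6],2))
E
python3 -c "
from h import *
go([427,92,200])"
```

```text
0.3 lin [0.4245, -0.5221, 0.0457] ang [-0.03, 0.01, 25.77] q7 -0.08
```

drive_tool(linear=[[0.0, 0.0, 0.02], [0.1, -0.13, 0.02], [0.15, -0.18, 0.03], [0.19, -0.23, 0.03], [0.22, -0.27, 0.03]], angular=[[0, 0, 8], [0, 0, 16], [0, 0, 25.8], [0, 0, 25.8], [0, 0, 25.8]], jaw=[0.3, 0.1, 0.0, 0.0, 0.0])

```text
time_s: 0.92
tool_pos: [330.4, -318.0, 218.3]
tcp_rot: [[1.0, -0.0, 0.001], [-0.0, -1.0, -0.0], [0.001, 0.0, -1.0]]
wrist_force: [1.3, -0.8, 1.3]
grip_width: 0.522
finger_force: 0.0
```

```bash
python3 -c "
from h import *
go([427,92,200]);s=manip.sense();print(s['tool_pos'],s['grip_width'])"
```

```text
0.92 lin [0.0964, -0.41, 0.0182] ang [0.02, -0.03, -0.02] q7 -0.91
[ 330.4466747  -317.97455908  218.2763851 ] 0.5222027452073267
```

drive_tool(linear=[[0.0965, -0.41, 0.018], [0.0965, -0.41, 0.018], [0.0965, -0.41, 0.018], [0.0965, -0.41, 0.018], [0.0965, -0.41, 0.018]], angular=[[0, 0, 0], [0, 0, 0], [0, 0, 0], [0, 0, 0], [0, 0, 0]], jaw=[0, 0, 0, 0, 0])

```text
time_s: 1.55
tool_pos: [402.0, -14.2, 205.2]
tcp_rot: [[1.0, -0.001, 0.001], [-0.001, -1.0, -0.0], [0.001, 0.0, -1.0]]
wrist_force: [0.5, 0.0, 0.4]
grip_width: 0.499
finger_force: 0.0
```

```bash
python3 -c "
from h import *
go([427,92,200])"
```

```text
1.55 lin [0.0248, -0.1062, 0.0052] ang [0.01, -0.08, -0.06] q7 -1.72
```

drive_tool(linear=[[0.0125, -0.053, 0.0], [0.0248, -0.1062, 0.0052], [0.0248, -0.1062, 0.0052], [0.0248, -0.1062, 0.045], [0.0248, -0.1062, 0.065]], angular=[[0, 0, 0], [0, 0, 0], [0, 0, 0], [0, 0, 0], [0, 0, 0]], jaw=[0, 0, 0, 0, 0])

```text
time_s: 2.17
tool_pos: [425.8, 89.0, 138.6]
tcp_rot: [[1.0, -0.001, -0.001], [-0.001, -1.0, -0.001], [-0.001, 0.001, -1.0]]
wrist_force: [0.1, -0.5, 0.3]
grip_width: 0.499
finger_force: 0.0
```

```bash
python3 -c "
from h import *
go([427,92,109]);look('scene','s1')"
```

```text
2.17 lin [0.0012, -0.003, 0.0295] ang [0.05, 0.08, -0.06] q7 -2.04
```

View pics/s1.png

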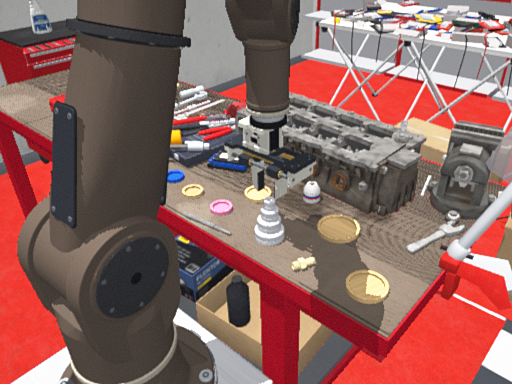

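The picture shows the two fingertips at about (257,188) and (280,190), straddling the tiny disc at (268,200). They are well aligned, so I descend and grip.

drive_tool(linear=[[0.001, -0.0025, 0.015], [0.001, -0.0025, 0.0293], [0.001, -0.0025, 0.0293], [0.001, -0.0025, 0.0293], [0.001, -0.0025, 0.0293]], angular=[[0, 0, 0], [0, 0, 0], [0, 0, 0], [0, 0, 0], [0, 0, 0]], jaw=[0, 0, 0, -1, -1])

```text
time_s: 2.85
tool_pos: [427.9, 92.7, 111.1]
tcp_rot: [[1.0, -0.001, 0.001], [-0.001, -1.0, 0.0], [0.001, -0.0, -1.0]]
wrist_force: [-0.4, 0.1, -1.6]
grip_width: 0.328
finger_force: 0.0
```

drive_tool(linear=[[0, 0, 0], [0, 0, 0], [0, 0, -0.015], [0, 0, -0.03], [0, 0, -0.06]], angular=[[0, 0, 0], [0, 0, 0], [0, 0, 0], [0, 0, 0], [0, 0, 0]], jaw=[-1, -1, -1, -1, -1])

```text
time_s: 3.48
tool_pos: [426.7, 92.3, 170.4]
tcp_rot: [[1.0, -0.001, -0.002], [-0.001, -1.0, -0.0], [-0.002, 0.0, -1.0]]
wrist_force: [1.5, -0.2, -0.9]
grip_width: 0.27
finger_force: 30.0
```

```bash
python3 -c "
from h import *
go([434,371,150]);s=manip.sense();print(s['tool_pos'])"
```

```text
3.48 lin [0.0072, -0.2787, 0.0203] ang [0.03, 0.13, -0.03] q7 -2.02
[426.71161899  92.34746826 170.43325392]
```

drive_tool(linear=[[0.002, -0.05, 0.0], [0.0072, -0.2787, 0.0], [0.0072, -0.2787, 0.0], [0.0072, -0.2787, 0.0], [0.0072, -0.2787, 0.0]], angular=[[0, 0, 0], [0, 0, 0], [0, 0, 0], [0, 0, 0], [0, 0, 0]], jaw=[-1, -1, -1, -1, -1])

```text
time_s: 4.1
tool_pos: [434.1, 374.5, 170.4]
tcp_rot: [[1.0, 0.002, -0.0], [0.002, -1.0, 0.001], [-0.0, -0.001, -1.0]]
wrist_force: [-0.0, 0.1, -1.9]
grip_width: 0.275
finger_force: 30.0
```

```bash
python3 -c "
from h import *
go([434,371,70])
im=look('scene');cv2.imwrite('pics/s2.png',cv2.resize(im[150:270,150:350,::-1],None,fx=3.5,fy=3.5,interpolation=cv2.INTER_CUBIC))"
```

```text
4.1 lin [-0.0, 0.0036, 0.1004] ang [-0.06, 0.02, 0.1] q7 -2.56
```

View pics/s2.png

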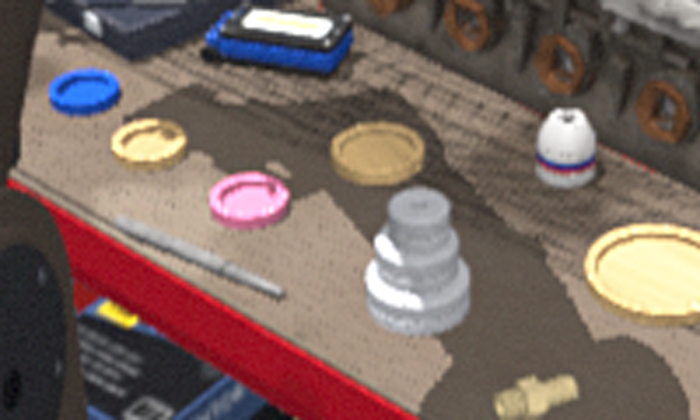

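The three remaining discs stand undisturbed in shadow, and the tiny cup is at crop (148,142). I descend over it.

drive_tool(linear=[[0, 0.001, 0.0], [0, 0.001, 0.03], [0, 0.001, 0.06], [0, 0.001, 0.09], [0, 0.001, 0.1]], angular=[[0, 0, 0], [0, 0, 0], [0, 0, 0], [0, 0, 0], [0, 0, 0]], jaw=[-1, -1, -1, -1, -1])

```text
time_s: 4.78
tool_pos: [434.6, 367.8, 69.0]
tcp_rot: [[1.0, -0.002, -0.002], [-0.002, -1.0, -0.003], [-0.002, 0.003, -1.0]]
wrist_force: [0.1, -0.2, -0.4]
grip_width: 0.271
finger_force: 30.0
```

```bash
python3 -c "
from h import *
im=look('scene');go([434,371,36]);cv2.imwrite('pics/s3.png',cv2.resize(im[140:250,140:280,::-1],None,fx=5,fy=5,interpolation=cv2.INTER_CUBIC))
print(proj('scene',[434,371,12])-[140,140])"
```

```text
4.82 lin [-0.0005, -0.003, 0.0328] ang [0.16, 0.12, -0.11] q7 -2.62
[[51.84273976 48.87993424]]
```

View pics/s3.png

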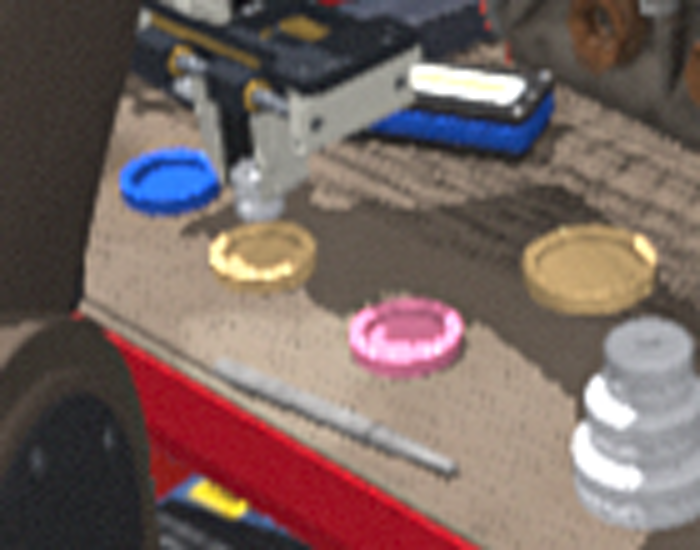

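The disc hangs upright at crop (258,190), directly above the yellow tiny cup at (262,255). I lower it slowly.

drive_tool(linear=[[0, -0.002, 0.008], [0, -0.002, 0.016], [0, -0.002, 0.022], [0, -0.002, 0.028], [0, -0.002, 0.028]], angular=[[0, 0, 0], [0, 0, 0], [0, 0, 0], [0, 0, 0], [0, 0, 0]], jaw=[-1, -1, -1, -1, -1])

```text
time_s: 5.45
tool_pos: [434.7, 372.1, 42.1]
tcp_rot: [[1.0, -0.0, -0.001], [-0.0, -1.0, -0.001], [-0.001, 0.001, -1.0]]
wrist_force: [-0.5, 0.0, -0.4]
grip_width: 0.272
finger_force: 30.0
```

```bash
python3 -c "
from h import *
go([434,371,36]);s=manip.sense();print(s['tool_pos'],s['wrist_force'])"
```

```text
5.45 lin [-0.0007, 0.0011, 0.0061] ang [0.04, 0.03, -0.03] q7 -2.64
[434.71477026 372.05474992  42.1312546 ] [-0.54554179  0.03508306 -0.43551328]
```

drive_tool(linear=[[0, 0.0005, 0.002], [0, 0.0005, 0.004], [0, 0.0005, 0.005], [0, 0.0005, 0.006], [0, 0.0005, 0.006]], angular=[[0, 0, 0], [0, 0, 0], [0, 0, 0], [0, 0, 0], [0, 0, 0]], jaw=[-1, -1, -1, -1, -1])

```text
time_s: 6.08
tool_pos: [434.9, 371.8, 37.0]
tcp_rot: [[1.0, -0.001, 0.0], [-0.001, -1.0, -0.0], [0.0, 0.0, -1.0]]
wrist_force: [-1.7, -1.9, 5.2]
grip_width: 0.268
finger_force: 30.0
```

drive_tool(linear=[[0, 0, 0], [0, 0, 0], [0, 0, 0], [0, 0, -0.03], [0, 0, -0.09]], angular=[[0, 0, 0], [0, 0, 0], [0, 0, 0], [0, 0, 0], [0, 0, 0]], jaw=[-0.1, 0.1, 0.2, 0.2, 0.2])

```text
time_s: 6.7
tool_pos: [433.8, 370.5, 125.4]
tcp_rot: [[1.0, -0.0, -0.004], [-0.0, -1.0, -0.003], [-0.004, 0.003, -1.0]]
wrist_force: [0.7, 0.0, 0.3]
grip_width: 0.594
finger_force: 0.0
```

drive_tool(linear=[[0, 0, -0.06], [0, 0.06, -0.06], [0, 0.28, -0.06], [0, 0.28, -0.06], [0, 0.28, -0.06]], angular=[[0, 0, 0], [0, 0, 0], [0, 0, 0], [0, 0, 0], [0, 0, 0]], jaw=[0.2, 0.2, 0.2, 0.2, 0.2])

```text
time_s: 7.32
tool_pos: [434.6, 122.3, 186.7]
tcp_rot: [[1.0, -0.001, 0.001], [-0.001, -1.0, 0.0], [0.001, -0.0, -1.0]]
wrist_force: [1.6, -0.7, -0.3]
grip_width: 0.605
finger_force: 0.0
```

```bash
python3 -c "
from h import *
go([427,92,200]);im=look('scene');cv2.imwrite('pics/s4.png',cv2.resize(im[150:270,150:350,::-1],None,fx=3.5,fy=3.5,interpolation=cv2.INTER_CUBIC))"
```

```text
7.32 lin [-0.0076, 0.0303, -0.0133] ang [-0.0, -0.04, -0.03] q7 -2.08
```

View pics/s4.png

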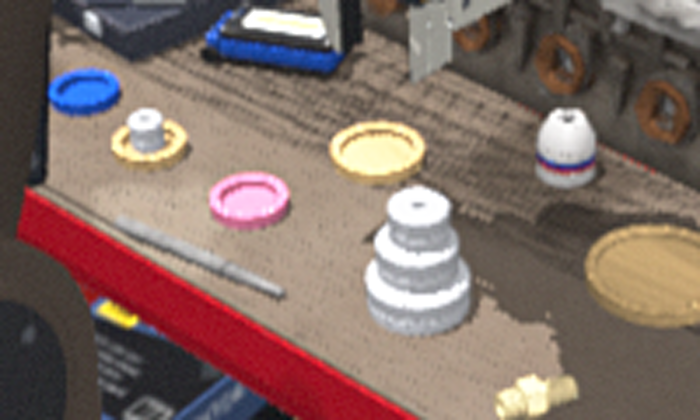

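The tiny disc stands upright in its yellow cup, with its bore at crop (148,116). The small disc now tops the stack, with its bore at crop (418,206).

```bash
python3 -c "
from h import *
im=look('scene')
a=bore('scene',im,(269.4,208.9),3);b=bore('scene',im,(192.3,183),2);print(a,cast('scene',a,78)+[1.3,1.1,0],cast('scene',b,30)+[1.3,1.1,0]);go([427,92,100])"
```

```text
[268.94542974 208.00841291] [[428.80662955  92.58997839  78.        ]] [[446.87375082 374.82848803  30.        ]]
7.42 lin [-0.0071, 0.0246, 0.0863] ang [0.23, 0.07, -0.58] q7 -2.08
```

```bash
python3 -c "
from h import *
im=look('top');p=proj('top',[[434,371,12],[434,371,30],[428,92,78]]);print(p)
hsv=cv2.cvtColor(im,cv2.COLOR_RGB2HSV);x,y=np.round(p[1]).astype(int)
m=cv2.inRange(hsv[y-14:y+15,x-14:x+15],(0,0,150),(179,50,255))
for c in cv2.findContours(m,0,cv2.CHAIN_APPROX_NONE)[0]:
  if len(c)>10: print(circ('top',c+[x-14,y-14],30),len(c))
a=im[y-25:y+25,x-25:x+25,::-1];b=im[y-25:y+25,255:305,::-1];cv2.imwrite('pics/t5.png',cv2.resize(np.hstack([a,b]),None,fx=7,fy=7,interpolation=cv2.INTER_CUBIC))"
```

```text
[[187.56466469 216.8382309 ]
 [186.51083409 216.21742133]
 [276.75217523 216.67119991]]
[433.3 371.2  23.4  27.6] 24
```

View pics/t5.png

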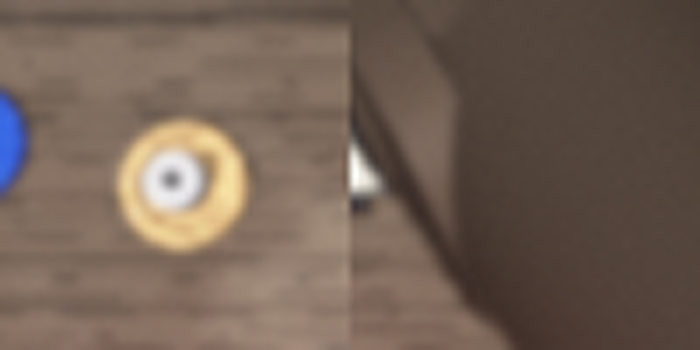

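The tiny disc is at (433.3, 371.2), within 1 mm of its cup's centre. Next is the small disc.

drive_tool(linear=[[-0.006, 0.0255, 0.0], [-0.006, 0.0255, 0.03], [-0.006, 0.0255, 0.07], [-0.006, 0.0255, 0.085], [-0.006, 0.0255, 0.085]], angular=[[0, 0, 0], [0, 0, 0], [0, 0, 0], [0, 0, 0], [0, 0, 0]], jaw=[0.3, 0.3, 0.3, 0.3, 0.3])

```text
time_s: 8.1
tool_pos: [428.1, 100.0, 100.7]
tcp_rot: [[1.0, 0.001, -0.002], [0.001, -1.0, 0.0], [-0.002, -0.0, -1.0]]
wrist_force: [-1.0, -0.6, 0.5]
grip_width: 0.65
finger_force: 0.0
```

```bash
python3 -c "
from h import *
go([428,92,84]);im=look('scene');cv2.imwrite('pics/s6.png',cv2.resize(im[150:270,190:350,::-1],None,fx=4.5,fy=4.5,interpolation=cv2.INTER_CUBIC))"
```

```text
8.1 lin [-0.0001, 0.008, 0.0167] ang [-0.01, 0.13, 0.08] q7 -2.11
```

View pics/s6.png

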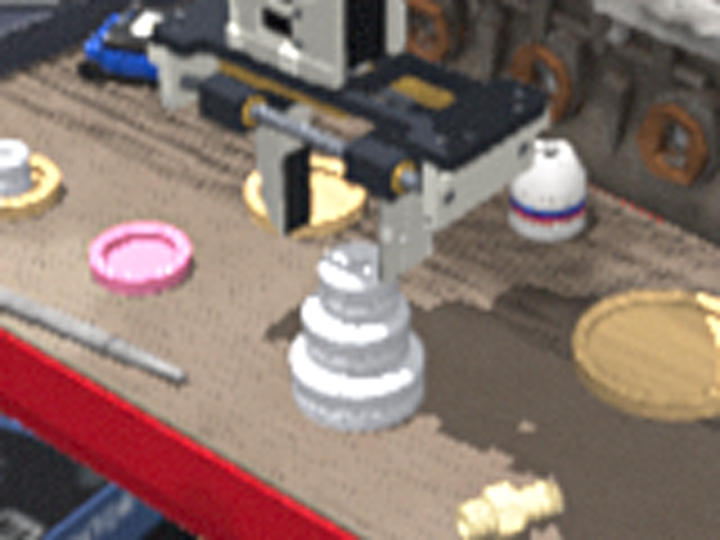

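The fingers are about 8 mm too far left of the small disc at crop (352,270). I shift first, then descend.

drive_tool(linear=[[0, 0.008, 0.0], [0, 0.008, 0], [0, 0.008, 0], [0, 0.008, 0], [0, 0.008, 0.0]], angular=[[0, 0, 0], [0, 0, 0], [0, 0, 0], [0, 0, 0], [0, 0, 0]], jaw=[0.3, 0.3, 0.3, 0.3, 0.3])

```text
time_s: 8.78
tool_pos: [428.8, 90.8, 101.7]
tcp_rot: [[1.0, -0.001, 0.0], [-0.001, -1.0, 0.0], [0.0, -0.0, -1.0]]
wrist_force: [-0.8, 0.4, -0.4]
grip_width: 0.653
finger_force: 0.0
```

```bash
python3 -c "
from h import *
go([428,92.5,84])"
```

```text
8.78 lin [-0.0008, -0.0017, 0.0177] ang [-0.0, -0.01, -0.03] q7 -2.09
```

drive_tool(linear=[[0, -0.0015, 0.008], [0, -0.0015, 0.0175], [0, -0.0015, 0.0175], [0, -0.0015, 0.0175], [0, -0.0015, 0.0175]], angular=[[0, 0, 0], [0, 0, 0], [0, 0, 0], [0, 0, 0], [0, 0, 0]], jaw=[0.3, 0.3, 0.3, -1, -1])

```text
time_s: 9.4
tool_pos: [428.9, 92.3, 84.2]
tcp_rot: [[1.0, -0.001, 0.0], [-0.001, -1.0, 0.0], [0.0, -0.0, -1.0]]
wrist_force: [0.8, 0.4, 0.1]
grip_width: 0.483
finger_force: 0.0
```

drive_tool(linear=[[0, 0, 0], [0, 0, 0], [0, 0, 0], [0, 0, -0.03], [0, 0, -0.07]], angular=[[0, 0, 0], [0, 0, 0], [0, 0, 0], [0, 0, 0], [0, 0, 0]], jaw=[-1, -1, -1, -1, -1])

```text
time_s: 10.02
tool_pos: [427.8, 92.0, 154.2]
tcp_rot: [[1.0, -0.0, -0.003], [-0.0, -1.0, -0.0], [-0.003, 0.0, -1.0]]
wrist_force: [0.8, -0.6, -0.1]
grip_width: 0.423
finger_force: 30.0
```

```bash
python3 -c "
from h import *
go([536,231,150])"
```

```text
10.02 lin [0.1081, -0.139, 0.0038] ang [0.03, 0.15, -0.02] q7 -2.04
```

drive_tool(linear=[[0.03, -0.04, 0.0], [0.1081, -0.139, 0.0], [0.1081, -0.139, 0.0], [0.1081, -0.139, 0.0], [0.1081, -0.139, 0.0]], angular=[[0, 0, 0], [0, 0, 0], [0, 0, 0], [0, 0, 0], [0, 0, 0]], jaw=[-1, -1, -1, -1, -1])

```text
time_s: 10.65
tool_pos: [536.3, 230.8, 153.3]
tcp_rot: [[1.0, -0.0, -0.002], [-0.0, -1.0, -0.001], [-0.002, 0.001, -1.0]]
wrist_force: [0.0, -0.3, -1.5]
grip_width: 0.427
finger_force: 30.0
```

```bash
python3 -c "
from h import *
go([536,230.8,60])"
```

```text
10.65 lin [-0.0002, -0.0001, 0.0933] ang [0.06, 0.09, -0.02] q7 -2.25
```

drive_tool(linear=[[0, 0, 0.03], [0, 0, 0.06], [0, 0, 0.085], [0, 0, 0.1], [0, 0, 0.105]], angular=[[0, 0, 0], [0, 0, 0], [0, 0, 0], [0, 0, 0], [0, 0, 0]], jaw=[-1, -1, -1, -1, -1])

```text
time_s: 11.28
tool_pos: [536.4, 230.2, 48.6]
tcp_rot: [[1.0, -0.001, -0.001], [-0.001, -1.0, -0.001], [-0.001, 0.001, -1.0]]
wrist_force: [0.2, 0.8, -0.4]
grip_width: 0.425
finger_force: 30.0
```

```bash
python3 -c "
from h import *
go([536,230.8,36])"
```

```text
11.28 lin [-0.0004, -0.0006, 0.0126] ang [0.05, 0.06, -0.08] q7 -2.3
```

drive_tool(linear=[[0, 0, 0.004], [0, 0, 0.008], [0, 0, 0.01], [0, 0, 0.012], [0, 0, 0.012]], angular=[[0, 0, 0], [0, 0, 0], [0, 0, 0], [0, 0, 0], [0, 0, 0]], jaw=[-1, -1, -1, -1, -1])

```text
time_s: 11.9
tool_pos: [536.9, 231.2, 37.0]
tcp_rot: [[1.0, -0.001, -0.0], [-0.001, -1.0, -0.0], [-0.0, 0.0, -1.0]]
wrist_force: [1.0, -1.1, -0.5]
grip_width: 0.428
finger_force: 30.0
```

drive_tool(linear=[[0, 0, 0.0005], [0, 0, 0.001], [0, 0, 0.0015], [0, 0, 0.0015], [0, 0, 0.0015]], angular=[[0, 0, 0], [0, 0, 0], [0, 0, 0], [0, 0, 0], [0, 0, 0]], jaw=[-1, -1, -1, -1, -1])

```text
time_s: 12.52
tool_pos: [537.0, 231.3, 36.3]
tcp_rot: [[1.0, -0.001, 0.0], [-0.001, -1.0, -0.0], [0.0, 0.0, -1.0]]
wrist_force: [-2.3, -1.5, 6.9]
grip_width: 0.423
finger_force: 30.0
```

Contact on the floor at the expected height, so I release.

drive_tool(linear=[[0, 0, 0], [0, 0, 0], [0, 0, 0], [0, 0, -0.03], [0, 0, -0.08]], angular=[[0, 0, 0], [0, 0, 0], [0, 0, 0], [0, 0, 0], [0, 0, 0]], jaw=[0.1, 0.3, 0.4, 0.5, 0.5])

```text
time_s: 13.15
tool_pos: [535.8, 230.6, 114.8]
tcp_rot: [[1.0, -0.0, -0.004], [-0.0, -1.0, -0.002], [-0.004, 0.002, -1.0]]
wrist_force: [0.5, 0.2, 0.3]
grip_width: 0.747
finger_force: 0.0
```

drive_tool(linear=[[0, 0, -0.05], [0, 0.0, -0.1], [0, 0.1, -0.1], [0, 0.3, -0.1], [0, 0.3, -0.1]], angular=[[0, 0, 0], [0, 0, 0], [0, 0, 0], [0, 0, 0], [0, 0, 0]], jaw=[0.5, 0.5, 0.5, 0.5, 0.5])

```text
time_s: 13.78
tool_pos: [536.7, 41.9, 215.8]
tcp_rot: [[1.0, -0.0, 0.001], [-0.0, -1.0, -0.0], [0.001, 0.0, -1.0]]
wrist_force: [0.2, 0.0, -0.8]
grip_width: 0.749
finger_force: 0.0
```

```bash
python3 -c "
from h import *
im=look('scene');p=proj('scene',[[428,92,52],[536,231,30]]);print(p);t=look('top')
go([427,92,100])
x,y=np.round(p[0]).astype(int);x2,y2=np.round(p[1]).astype(int)
pt=proj('top',[536,231,12])[0];X,Y=np.round(pt).astype(int);print(pt)
cv2.imwrite('pics/s7.png',cv2.resize(np.hstack([q[b-25:b+25,a-25:a+25,::-1] for q,a,b in((im,x,y),(im,x2,y2),(t,X,Y))]),None,fx=5,fy=5,interpolation=cv2.INTER_CUBIC))"
```

```text
[[269.07982194 217.38706464]
 [256.49443946 185.4937513 ]]
13.88 lin [-0.1103, -0.0565, 0.1151] ang [0.26, 0.04, -0.66] q7 -1.87
[232.21940469 185.27614769]
```

View pics/s7.png

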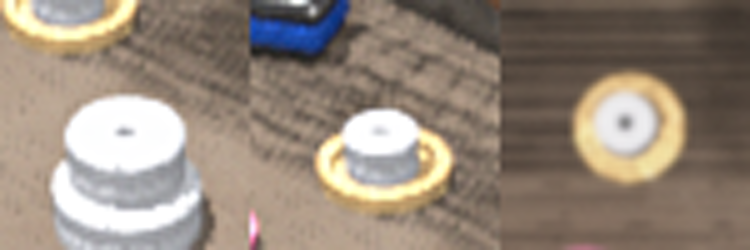

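The small disc sits flat inside its cup (middle and right panels). The medium disc's bore is at the left panel's (125,131), which is scene pixel (269,218).

```bash
python3 -c "
from h import *
a=bore('scene',look('scene'),(269,218.),3);p=cast('scene',a,52)[0]+[1.3,1.1,0];print(a,p);go([427,92,90])"
```

```text
[268.4623668  217.96960179] [426.7285231   92.67844828  52.        ]
13.92 lin [-0.1101, -0.0522, 0.1254] ang [0.11, 0.02, -0.45] q7 -1.87
```

drive_tool(linear=[[-0.05, -0.025, 0.0], [-0.11, -0.052, 0.02], [-0.11, -0.052, 0.06], [-0.11, -0.052, 0.11], [-0.11, -0.052, 0.11]], angular=[[0, 0, 0], [0, 0, 0], [0, 0, 0], [0, 0, 0], [0, 0, 0]], jaw=[0.6, 0.6, 0.6, 0.6, 0.6])

```text
time_s: 14.55
tool_pos: [424.3, 96.3, 103.5]
tcp_rot: [[1.0, 0.002, -0.006], [0.002, -1.0, -0.001], [-0.006, 0.001, -1.0]]
wrist_force: [-1.0, 0.0, 0.3]
grip_width: 0.801
finger_force: 0.0
```

```bash
python3 -c "
from h import *
go([427,92.5,80])"
```

```text
14.55 lin [0.0028, 0.0038, 0.0235] ang [0.06, 0.36, 0.11] q7 -2.11
```

drive_tool(linear=[[0.0015, 0.0038, 0.02], [0.0015, 0.0038, 0.023], [0.0015, 0.0038, 0.023], [0.0015, 0.0038, 0.023], [0.0015, 0.0038, 0.023]], angular=[[0, 0, 0], [0, 0, 0], [0, 0, 0], [0, 0, 0], [0, 0, 0]], jaw=[0.6, 0.6, 0.6, 0.6, 0.6])

```text
time_s: 15.18
tool_pos: [428.7, 92.2, 83.2]
tcp_rot: [[1.0, -0.001, 0.001], [-0.001, -1.0, 0.0], [0.001, -0.0, -1.0]]
wrist_force: [0.3, 0.3, 0.1]
grip_width: 0.799
finger_force: 0.0
```

```bash
python3 -c "
from h import *
go([427,92.5,58])"
```

```text
15.18 lin [-0.0017, -0.0003, 0.0252] ang [-0.01, -0.06, -0.03] q7 -2.13
```

drive_tool(linear=[[-0.001, 0, 0.012], [-0.001, 0, 0.02], [-0.001, 0, 0.025], [-0.001, 0, 0.025], [-0.001, 0, 0.025]], angular=[[0, 0, 0], [0, 0, 0], [0, 0, 0], [0, 0, 0], [0, 0, 0]], jaw=[0.6, 0.6, 0.6, 0.6, -1])

```text
time_s: 15.8
tool_pos: [427.4, 92.0, 57.6]
tcp_rot: [[1.0, -0.001, -0.0], [-0.001, -1.0, -0.0], [-0.0, 0.0, -1.0]]
wrist_force: [0.1, -0.1, -0.2]
grip_width: 0.736
finger_force: 0.0
```

drive_tool(linear=[[0, 0, 0], [0, 0, 0], [0, 0, 0], [0, 0, 0], [0, 0, -0.03]], angular=[[0, 0, 0], [0, 0, 0], [0, 0, 0], [0, 0, 0], [0, 0, 0]], jaw=[-1, -1, -1, -1, -1])

```text
time_s: 16.42
tool_pos: [425.8, 91.5, 86.5]
tcp_rot: [[1.0, -0.0, -0.004], [-0.0, -1.0, -0.001], [-0.004, 0.001, -1.0]]
wrist_force: [-0.4, -0.7, -1.5]
grip_width: 0.581
finger_force: 30.0
```

drive_tool(linear=[[0, 0, -0.03], [0, 0, -0.07], [0, 0.03, -0.07], [0, 0.256, -0.07], [0, 0.256, -0.07]], angular=[[0, 0, 0], [0, 0, 0], [0, 0, 0], [0, 0, 0], [0, 0, 0]], jaw=[-1, -1, -1, -1, -1])

```text
time_s: 17.05
tool_pos: [427.0, -64.4, 157.7]
tcp_rot: [[1.0, 0.001, 0.0], [0.001, -1.0, -0.0], [0.0, 0.0, -1.0]]
wrist_force: [1.2, 0.2, -1.9]
grip_width: 0.585
finger_force: 30.0
```

```bash
python3 -c "
from h import *
go([426.1,-163.6,120])"
```

```text
17.05 lin [-0.001, 0.0992, 0.0377] ang [0.01, -0.02, 0.06] q7 -1.65
```

drive_tool(linear=[[-0.001, 0.0985, 0.0], [-0.001, 0.0985, 0.0], [-0.001, 0.0985, 0.035], [-0.001, 0.0985, 0.07], [-0.001, 0.0985, 0.1]], angular=[[0, 0, 0], [0, 0, 0], [0, 0, 0], [0, 0, 0], [0, 0, 0]], jaw=[-1, -1, -1, -1, -1])

```text
time_s: 17.68
tool_pos: [425.6, -161.6, 56.3]
tcp_rot: [[1.0, -0.001, -0.001], [-0.001, -1.0, 0.0], [-0.001, -0.0, -1.0]]
wrist_force: [-1.0, -0.0, -1.5]
grip_width: 0.576
finger_force: 30.0
```

```bash
python3 -c "
from h import *
go([426.1,-163.6,36])"
```

```text
17.68 lin [0.0005, 0.002, 0.0203] ang [-0.02, 0.04, -0.06] q7 -1.5
```

drive_tool(linear=[[0.0005, 0.0015, 0.006], [0.0005, 0.0015, 0.012], [0.0005, 0.0015, 0.016], [0.0005, 0.0015, 0.0185], [0.0005, 0.0015, 0.0185]], angular=[[0, 0, 0], [0, 0, 0], [0, 0, 0], [0, 0, 0], [0, 0, 0]], jaw=[-1, -1, -1, -1, -1])

```text
time_s: 18.3
tool_pos: [426.9, -163.1, 39.3]
tcp_rot: [[1.0, -0.001, 0.0], [-0.001, -1.0, -0.0], [0.0, 0.0, -1.0]]
wrist_force: [-1.4, -1.0, -1.6]
grip_width: 0.579
finger_force: 30.0
```

```bash
python3 -c "
from h import *
go([426.1,-163.6,36])"
```

```text
18.3 lin [-0.0008, 0.0005, 0.0033] ang [0.01, -0.03, -0.03] q7 -1.51
```

drive_tool(linear=[[-0.0005, 0.0005, 0.001], [-0.0005, 0.0005, 0.002], [-0.0005, 0.0005, 0.003], [-0.0005, 0.0005, 0.0035], [-0.0005, 0.0005, 0.0035]], angular=[[0, 0, 0], [0, 0, 0], [0, 0, 0], [0, 0, 0], [0, 0, 0]], jaw=[-1, -1, -1, -1, -1])

```text
time_s: 18.92
tool_pos: [426.2, -163.5, 35.8]
tcp_rot: [[1.0, -0.001, -0.0], [-0.001, -1.0, -0.0], [-0.0, 0.0, -1.0]]
wrist_force: [-2.1, 0.6, 3.9]
grip_width: 0.579
finger_force: 30.0
```

drive_tool(linear=[[0, 0, 0], [0, 0, 0], [0, 0, 0], [0, 0, -0.03], [0, 0, -0.08]], angular=[[0, 0, 0], [0, 0, 0], [0, 0, 0], [0, 0, 0], [0, 0, 0]], jaw=[0.4, 0.6, 0.7, 0.7, 0.7])

```text
time_s: 19.55
tool_pos: [425.1, -163.2, 115.3]
tcp_rot: [[1.0, -0.0, -0.003], [-0.0, -1.0, 0.001], [-0.003, -0.001, -1.0]]
wrist_force: [1.6, -0.0, -0.6]
grip_width: 0.85
finger_force: 0.0
```

drive_tool(linear=[[0, 0, -0.05], [0, 0.0, -0.1], [0.1, 0.0, -0.1], [0.1, 0.0, -0.1], [0.1, 0, -0.1]], angular=[[0, 0, 0], [0, 0, 0], [0, 0, 0], [0, 0, 0], [0, 0, 0]], jaw=[0.9, 0.9, 0.9, 0.9, 0.9])

```text
time_s: 20.18
tool_pos: [528.4, -162.9, 215.2]
tcp_rot: [[1.0, 0.001, 0.001], [0.001, -1.0, 0.001], [0.001, -0.001, -1.0]]
wrist_force: [-0.4, 0.7, -0.7]
grip_width: 0.949
finger_force: 0.0
```

```bash
python3 -c "
from h import *
im=look('scene');p=proj('scene',[[427,92,26],[426,-164,30]]);t=look('top');pt=proj('top',[427,92,26])
print(p,pt);go([427,92,100])
x,y=np.round(p[0]).astype(int);x2,y2=np.round(p[1]).astype(int);X,Y=np.round(pt[0]).astype(int)
cv2.imwrite('pics/s8.png',cv2.resize(np.hstack([q[b-25:b+25,a-25:a+25,::-1] for q,a,b in((im,x,y),(im,x2,y2),(t,X,Y))]),None,fx=5,fy=5,interpolation=cv2.INTER_CUBIC))"
```

```text
[[268.9448426  226.8879536 ]
 [367.43501331 276.87173514]] [[275.94268143 218.78944833]]
20.27 lin [-0.0984, -0.2554, 0.1152] ang [-0.02, 0.09, -0.02] q7 -1.47
```

View pics/s8.png

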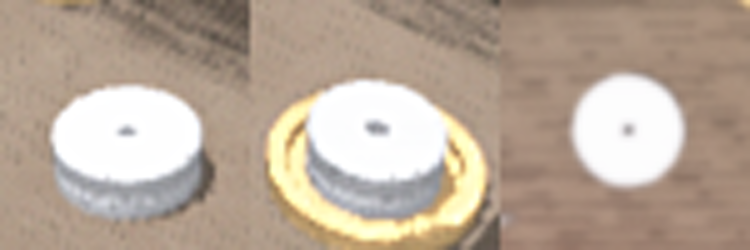

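The medium disc is seated flat in its cup (middle panel). The large disc is alone on the bench, with its bore at the right panel's (628,130), about top-view pixel (276.5,219.5).

```bash
python3 -c "
from h import *
t=look('top');im=look('scene')
b=bore('top',t,(276.6,219.8),3);a=bore('scene',im,(269.2,228),3);print(a,b,cast('top',b,26),cast('scene',a,26)+[1.3,1.1,0],tri(a,b))
b=bore('scene',im,(367.4,277.5),3);print(cast('scene',b,30)+[1.3,1.1,0])
go([425,92.5,90])"
```

```text
[268.93978495 227.83655914] [276.26540503 219.51038541] [[424.74698289  91.00789102  26.        ]] [[425.612168    90.74756783  26.        ]] (array([425.0769445 ,  90.74607898,  24.96708073]), np.float64(0.6159272732598204))
[[ 425.80499618 -162.59071627   30.        ]]
20.38 lin [-0.1001, -0.2561, 0.1254] ang [0.0, 0.07, -0.06] q7 -1.47
```

drive_tool(linear=[[-0.1, -0.2545, 0.0], [-0.1, -0.2545, 0.0], [-0.1, -0.2545, 0.0], [-0.1, -0.2545, 0.0], [-0.1, -0.2545, 0.03]], angular=[[0, 0, 0], [0, 0, 0], [0, 0, 0], [0, 0, 0], [0, 0, 0]], jaw=[0.9, 0.9, 0.9, 0.9, 0.9])

```text
time_s: 21.0
tool_pos: [425.6, 94.1, 187.2]
tcp_rot: [[1.0, 0.003, 0.005], [0.003, -1.0, 0.001], [0.005, -0.001, -1.0]]
wrist_force: [1.6, -1.2, -0.9]
grip_width: 0.95
finger_force: 0.0
```

```bash
python3 -c "
from h import *
go([425,91,60])"
```

```text
21.0 lin [-0.0012, 0.0032, 0.1272] ang [-0.06, -0.27, 0.18] q7 -2.04
```

drive_tool(linear=[[0, 0.0015, 0.04], [0, 0.0015, 0.08], [0, 0.0015, 0.12], [0, 0.0015, 0.127], [0, 0.0015, 0.127]], angular=[[0, 0, 0], [0, 0, 0], [0, 0, 0], [0, 0, 0], [0, 0, 0]], jaw=[0.9, 0.9, 0.9, 0.9, 0.9])

```text
time_s: 21.62
tool_pos: [426.2, 89.3, 59.1]
tcp_rot: [[1.0, -0.001, -0.0], [-0.001, -1.0, -0.0], [-0.0, 0.0, -1.0]]
wrist_force: [-0.2, 0.1, 0.3]
grip_width: 0.946
finger_force: 0.0
```

```bash
python3 -c "
from h import *
go([425,91,32])"
```

```text
21.62 lin [-0.0012, -0.0018, 0.0271] ang [0.02, 0.01, -0.04] q7 -2.18
```

drive_tool(linear=[[-0.001, -0.0015, 0.014], [-0.001, -0.0015, 0.022], [-0.001, -0.0015, 0.027], [-0.001, -0.0015, 0.027], [-0.001, -0.0015, 0.027]], angular=[[0, 0, 0], [0, 0, 0], [0, 0, 0], [0, 0, 0], [0, 0, 0]], jaw=[0.9, 0.9, 0.9, 0.9, -1])

```text
time_s: 22.25
tool_pos: [425.5, 91.0, 31.7]
tcp_rot: [[1.0, -0.001, 0.0], [-0.001, -1.0, 0.0], [0.0, -0.0, -1.0]]
wrist_force: [-0.0, 0.3, 0.8]
grip_width: 0.886
finger_force: 0.0
```

drive_tool(linear=[[0, 0, 0], [0, 0, 0], [0, 0, 0], [0, 0, 0], [0, 0, -0.03]], angular=[[0, 0, 0], [0, 0, 0], [0, 0, 0], [0, 0, 0], [0, 0, 0]], jaw=[-1, -1, -1, -1, -1])

```text
time_s: 22.88
tool_pos: [423.9, 90.6, 60.5]
tcp_rot: [[1.0, -0.0, -0.004], [-0.0, -1.0, -0.001], [-0.004, 0.001, -1.0]]
wrist_force: [-0.3, 1.2, -3.1]
grip_width: 0.731
finger_force: 30.0
```

drive_tool(linear=[[0, 0, -0.06], [0.04, 0.03, -0.07], [0.08, 0.07, -0.07], [0.12, 0.1, -0.07], [0.12, 0.1, -0.07]], angular=[[0, 0, 0], [0, 0, 0], [0, 0, 0], [0, 0, 0], [0, 0, 0]], jaw=[-1, -1, -1, -1, -1])

```text
time_s: 23.5
tool_pos: [547.5, -12.6, 131.0]
tcp_rot: [[1.0, -0.006, 0.001], [-0.006, -1.0, -0.001], [0.001, 0.001, -1.0]]
wrist_force: [-2.0, 0.6, -3.0]
grip_width: 0.728
finger_force: 30.0
```

```bash
python3 -c "
from h import *
go([546.7,-14.7,60])"
```

```text
23.5 lin [-0.0009, 0.002, 0.071] ang [0.06, -0.05, -0.35] q7 -1.85
```

drive_tool(linear=[[0, 0.003, 0.0], [0, 0.003, 0.025], [0, 0.003, 0.05], [0, 0.003, 0.07], [0, 0.003, 0.073]], angular=[[0, 0, 0], [0, 0, 0], [0, 0, 0], [0, 0, 0], [0, 0, 0]], jaw=[-1, -1, -1, -1, -1])

```text
time_s: 24.12
tool_pos: [543.3, -11.2, 57.5]
tcp_rot: [[1.0, 0.001, -0.003], [0.001, -1.0, 0.0], [-0.003, -0.0, -1.0]]
wrist_force: [-0.2, 0.2, -2.2]
grip_width: 0.735
finger_force: 30.0
```

```bash
python3 -c "
from h import *
go([546.7,-14.7,36])"
```

```text
24.12 lin [0.0034, 0.0035, 0.0214] ang [-0.01, 0.19, 0.07] q7 -1.89
```

drive_tool(linear=[[0.003, 0.0035, 0.0], [0.003, 0.0035, 0.004], [0.003, 0.0035, 0.009], [0.003, 0.0035, 0.014], [0.003, 0.0035, 0.014]], angular=[[0, 0, 0], [0, 0, 0], [0, 0, 0], [0, 0, 0], [0, 0, 0]], jaw=[-1, -1, -1, -1, -1])

```text
time_s: 24.75
tool_pos: [547.9, -15.6, 44.1]
tcp_rot: [[1.0, -0.0, -0.001], [-0.0, -1.0, -0.0], [-0.001, 0.0, -1.0]]
wrist_force: [1.6, 0.2, -2.7]
grip_width: 0.732
finger_force: 30.0
```

```bash
python3 -c "
from h import *
go([546.7,-14.7,36])"
```

```text
24.75 lin [-0.0012, -0.0009, 0.0081] ang [0.0, 0.05, -0.03] q7 -1.89
```

drive_tool(linear=[[-0.001, -0.0008, 0.003], [-0.001, -0.0008, 0.005], [-0.001, -0.0008, 0.007], [-0.001, -0.0008, 0.0085], [-0.001, -0.0008, 0.0085]], angular=[[0, 0, 0], [0, 0, 0], [0, 0, 0], [0, 0, 0], [0, 0, 0]], jaw=[-1, -1, -1, -1, -1])

```text
time_s: 25.38
tool_pos: [547.3, -14.8, 36.0]
tcp_rot: [[1.0, -0.001, -0.0], [-0.001, -1.0, -0.0], [-0.0, 0.0, -1.0]]
wrist_force: [0.9, -0.4, -2.2]
grip_width: 0.728
finger_force: 30.0
```

drive_tool(linear=[[0, 0, 0.0005], [0, 0, 0.001], [0, 0, 0.0015], [0, 0, 0.0015], [0, 0, 0.0015]], angular=[[0, 0, 0], [0, 0, 0], [0, 0, 0], [0, 0, 0], [0, 0, 0]], jaw=[-1, -1, -1, -1, -1])

```text
time_s: 26.0
tool_pos: [547.4, -14.8, 35.7]
tcp_rot: [[1.0, -0.001, 0.001], [-0.001, -1.0, -0.0], [0.001, 0.0, -1.0]]
wrist_force: [-5.0, -0.1, 14.5]
grip_width: 0.734
finger_force: 30.0
```

Seated, so I release and retreat.

drive_tool(linear=[[0, 0, 0], [0, 0, 0], [0, 0, 0], [0, 0, -0.03], [0, 0, -0.08]], angular=[[0, 0, 0], [0, 0, 0], [0, 0, 0], [0, 0, 0], [0, 0, 0]], jaw=[0.7, 0.8, 0.9, 0.9, 0.9])

```text
time_s: 26.62
tool_pos: [546.1, -14.8, 114.0]
tcp_rot: [[1.0, -0.0, -0.004], [-0.0, -1.0, 0.0], [-0.004, -0.0, -1.0]]
wrist_force: [1.4, 0.3, 0.5]
grip_width: 0.955
finger_force: 0.0
```

drive_tool(linear=[[0, 0, -0.06], [0, 0, -0.12], [-0.05, -0.06, -0.15], [-0.1, -0.15, -0.15], [-0.1, -0.15, -0.15]], angular=[[0, 0, 0], [0, 0, 0], [0, 0, 0], [0, 0, 0], [0, 0, 0]], jaw=[0.9, 0.9, 0.9, 0.9, 0.9])

```text
time_s: 27.25
tool_pos: [446.3, 136.7, 265.1]
tcp_rot: [[1.0, -0.001, 0.001], [-0.001, -1.0, 0.0], [0.001, -0.0, -1.0]]
wrist_force: [1.1, 1.2, -0.6]
grip_width: 0.951
finger_force: 0.0
```

```bash
python3 -c "
from h import *
im=look('scene');cv2.imwrite('pics/s9.png',cv2.resize(im[150:310,170:400,::-1],None,fx=3.4,fy=3.4,interpolation=cv2.INTER_CUBIC));p=proj('scene',[547,-15,30]);b=bore('scene',im,p[0],4);print(p,b,cast('scene',b,30)+[1.3,1.1,0])"
```

```text
[[338.35548678 219.71735786]] [339.13284542 220.09336882] [[548.22639531 -16.07876626  30.        ]]
```

View pics/s9.png

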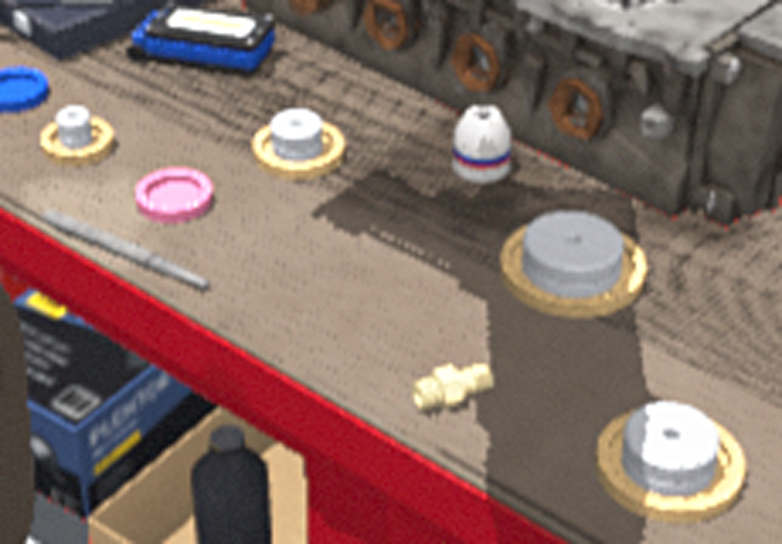

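All four discs sit flat in their cups, at crop (74,125), (297,135), (573,250) and (672,445). The fitting (453,387) and the chuck (482,145) have not moved, and the gripper is clear. I hand in the job.

```bash
python3 -c "
from plant import manip
print(manip.sign_off())"
```

```text
the job is handed in; nothing more can be done
None
```

All four discs are seated flat in their matching cups, smallest first, with the fitting and chuck left where they were; I handed the job in at about 27 s, and the sign-off gave no verdict.

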